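Pack the last shortbread down the biscuit tube

TASK

Put the loose shortbread biscuit into the open biscuit tube, then use the wooden tamper to push the whole column, which has hung up part-way down, until it is packed firmly against the bottom, without cracking the biscuits. Afterwards stand the tamper back upright on its blue saucer and let go; leave the full tube, the jam jar and the cork lid where they are.

Things in the scene. Friction and masses are not known exactly. Their poses are not given: they have to be found in the camera images.
- tube: Clear rigid tube, inside 45 mm across, wall 3 mm, in a heavy round wooden stand (104 mm across, 36 mm high) that does not move. Origin: centre of the stand's underside; z up along the tube axis. Rim 140 mm above the counter; the top 12 mm flare to 54 mm inside, 60 mm outside. Inside, three biscuits have hung up part-way.
- tube_mouth (a point): Centre of the tube's rim, 140 mm above the counter.
- column_top (a point): Centre of the top face of the column of three hung-up biscuits (60 mm high) in the tube. They slide down as one under a push of 4 to 8 N and stay where left. The bottom lies 18 to 34 mm further down; hand-cut biscuits differ, so the face ends anywhere 72 to 86 mm above the counter. Only feel tells: sliding, the push stays small; at the bottom it stops dead and the push rises steeply.
- biscuit: The loose pale shortbread round on the dark board: 42 mm across, 20 mm thick, edges bevelled 2.5 mm, 30 g. Origin: centre of its underside, z up. It drops freely in the tube and may lie crooked until pushed. Packed firmly: a steady push of more than 12 N (aim at 15 to 20 N) for about half a second with the column stopped at the bottom. Biscuits crack above 30 N.
- board: Dark wooden board 170 x 120 x 15 mm that does not move; origin at the centre of its underside. The biscuit lies on top of it, 15 mm above the counter.
- tamper: Beech tamper, a turned rod 165 mm long, 110 g, standing upright on the saucer. Origin: centre of its flat round foot, z along the rod to its top. Foot 36 mm across for the lowest 30 mm, waist 22 mm across, handle 28 mm across from 95 mm up to the top, with a red band at 106 mm.
- tamper_grip (a point): Middle of the tamper's handle, on the axis, 130 mm above the foot.
- saucer: Blue round dish that does not move, 94 mm across at the rim, 18 mm high, rim wall 4 mm; flat inner floor about 60 mm across, 6 mm above the counter. Origin: centre of its underside.
- full_tube: Bystander: a filled clear tube with a cork lid, 51 mm across (lid 56 mm), 146 mm high, loose. Origin: centre of its underside.
- jam_jar: Bystander: jam jar with red lid, 68 mm across, 95 mm high, loose. Origin: centre of its underside.
- cork_lid: Bystander: cork lid for the open tube, 58 mm across, 26 mm high, loose; not needed yet. Origin: centre of its underside.

How it is judged:
By the outcome, as a careful person would: the job done as asked, in the order asked, and still so for the second after the job is handed in, with the robot touching nothing.
It also fails if it takes over 72 s, if anything falls off the work surface, if the arm or the gripper's body presses on something with over 40 N, if the wrist force passes 120 N, or if a joint passes its speed limit or range.

ROBOT

A 6-joint arm with a two-finger parallel gripper is mounted at the origin on the work surface. World frame = base frame: x ahead of the robot, y to its left, z up, the work surface at z = 0. Lengths are in mm, angles in rad, forces in N, time in s.
With the tool pointing down it reaches from about 300 to 775 mm from the base axis. Payload 14.6 kg.
Tool frame: the origin (TCP) lies at the centre of the arm's flange, where the gripper is bolted on; the fingertips stand manip.tip_extent ahead of it and the grasp point (between the pads) lies 180 mm ahead of it (manip.tip_extent is the distance from the TCP to the fingertips, in mm); z points along the fingers, y is the line along which they close (so a half turn about z gives the same grasp; the last joint's range is limited). The gripper opens to 94 mm and grips with 3 to 60 N. Pads are 16 mm wide; open, the fingers measure 119 mm over their backs; the gripper's body (75 mm by 177 mm) begins 78 mm behind the grasp point.
Start: joints at [-1.249, 0.3, 1.521, -0, 1.321, -0.067], TCP at [208.486, -508.945, 404.646] pointing down, gripper open.
Joint ranges: [-3.03, 3.03], [-0.79, 2.21], [0.23, 2.52], [-1.04, 4.18], [0, 3.07], [-2.55, 2.55]. Speed limits (rad/s): [2.22, 2.22, 2.57, 3.14, 3.14, 3.14].

INTERFACE

Orientations are given as a 3x3 rotation matrix whose columns are the frame's x, y, z axes.
In Python, from cell import manip, snapshot, camera_model, job gives the robot as it stands.
- The arm moves only by the shell command python3 -m jog 'ROWS'. ROWS is JSON, a list of rows, each a list of 5 numbers: the shift along the world's x, y, z in m, then the turn about the world's z in degrees, then the opening, from 0 (shut) to 1 (fully open). A call has 1 to 20 rows; each row is the pose to reach, as a shift and turn from the pose commanded when the call began; what a row does not reach only later rows make up. A row lasts 1/12 s, in which the tool goes at most 41.7 mm and 7.16 degrees, less where a joint would pass 70% of its speed; a pose out of reach is approached as far as the arm can. A call with a gripper value outside its range is refused whole. The fingers move at their own pace and stop on an object; the grip force is fixed at half the most. Time passes only in rows, so rows that repeat a pose let the fingers close. It gives the time, the measured TCP pose, the force, the opening and the grip force at its end, in the units of the state.
- manip.sense(): the state, without advancing time (a new reading comes with each control period).
- snapshot(name): name is "scene" or "top"; returns (picture, depth): 420x560x3 uint8, red, green, blue; 420x560 float32, mm along the optical axis (not along the pixel's ray), 0 where there is no reading.
- camera_model(name): a dict with "mtx" (3x3 intrinsics, pixels), "R" (3x3) and "t" (3): a world point X has camera coordinates R X + t. Camera axes: x right, y down, z forward; pixel columns grow to the right and rows downward; lengths in mm; the calibration is good to about 2 mm. A picture is of the moment at which its call begins. camera_model takes no time and is no camera call.
- job.hand_in(): hands the job in; it is judged then, once.
The state is a dict: "clock": time; "q": joint angles; "qvel": joint speeds; "effort": joint torques, N m; "eef_pos": TCP position; "orientation": TCP orientation; "force": force on the tool from outside, world axes, zero at the start; "ft_torque": the same for the moment, N m; "finger_gap": finger opening in mm; "grasp_force": force on a finger pad.
Only numpy, scipy, OpenCV 4.12 (cv2) and the standard library are available. Lean on these libraries where they do the work, as an engineer would, in place of code of your own. Each camera call takes 0.05 s, during which the arm holds its last target. There are 200 camera calls.

## Working session

There is one attempt and no reset: what is moved stays moved. The work goes in short steps, Python scripts to look and compute and a shell command to move; the robot and the scene stay as the last step left them, time stands still between calls to the robot, and variables do not carry over. Pictures are saved under pics/ and viewed, at most 10 in all, crops included, and the job is handed in when it is done.

```bash
mkdir -p pics; ls; cat > h.py <<'E'
import numpy as np, cv2
from cell import manip, snapshot, camera_model, job
def cloud(name):
    im,d=snapshot(name); m=camera_model(name)
    K=np.array(m["mtx"]);R=np.array(m["R"]);t=np.array(m["t"])
    v,u=np.indices(d.shape)
    P=np.stack([(u-K[0,2])/K[0,0]*d,(v-K[1,2])/K[1,1]*d,d],-1)
    W=(P-t)@R
    W[d==0]=np.nan
    return im,W
def save(n,im): cv2.imwrite(n,cv2.cvtColor(im,cv2.COLOR_RGB2BGR))
E
python3 - <<'E'
from h import *
for n in("scene","top"):
    im,W=cloud(n); np.savez(n,im=im,W=W); save(f"pics/{n}0.png",im)
    m=camera_model(n); print(n,-np.array(m["R"]).T@np.array(m["t"]))
s=manip.sense(); print(s["eef_pos"],np.round(s["orientation"],3),s["force"],s["finger_gap"],s["clock"],manip.tip_extent)
E
```

```text
pics
scene [1112.3446239   -46.57389455 1004.66003201]
top [508.442869     8.96718583 942.72808531]
[ 208.47503852 -508.92317538  404.14469277] [[ 0.925  0.379 -0.   ]
 [ 0.379 -0.925  0.001]
 [ 0.    -0.001 -1.   ]] [ 0.07334623  0.19681338 -0.7953076 ] 94.10314841555498 0.1 199.2
```

View pics/scene0.png

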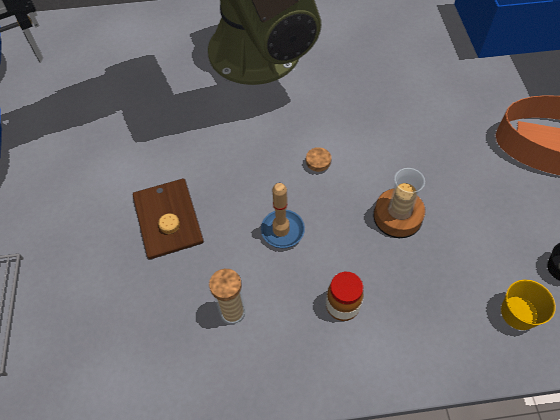

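View pics/top0.png

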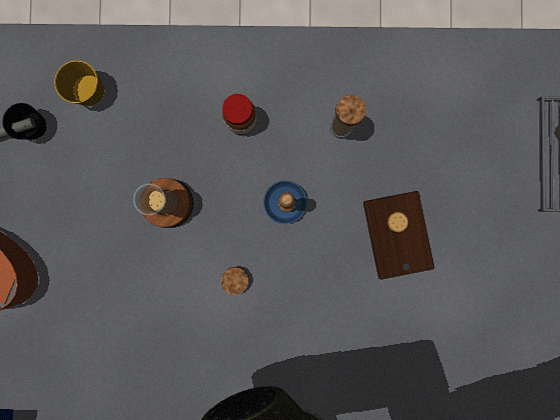

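The top view shows the biscuit at (398,222), the saucer and tamper at (286,201), the tube rim at (150,199) with its stand at (167,203), the jar at (238,110), the full tube at (350,110) and the cork lid at (235,281). In the scene view the tamper stands upright at (280,210).

```bash
python3 - <<'E'
from h import *
def circ(p):
    (c,r)=cv2.minEnclosingCircle(p[:,:2].astype(np.float32)); return np.round(c,1),round(r,1)
def get(n,u,v,r,z0,z1):
    f=np.load(n+".npz"); W=f["W"]; w=W[max(0,v-r):v+r,max(0,u-r):u+r].reshape(-1,3)
    p=w[(w[:,2]>z0)&(w[:,2]<z1)]
    return p
T=[("biscuit",("top",398,222,16),("scene",168,223,15),29,40),
("tampertop",("top",287,200,14),("scene",280,190,14),157,172),
("saucer",("top",286,202,26),("scene",282,229,26),13,22),
("stand",("top",165,203,32),("scene",399,213,32),32,39),
("rim",("top",150,199,22),("scene",409,180,22),132,145),
("tubewall",("top",150,199,25),("scene",409,180,30),60,131),
("jar",("top",238,110,22),("scene",346,285,22),88,100),
("full",("top",350,110,22),("scene",226,283,22),138,152),
("cork",("top",235,281,18),("scene",318,160,18),20,32)]
for n,a,b,z0,z1 in T:
    for c in(a,b):
        p=get(*c,z0,z1)
        if len(p)>3: print(n,c[0],len(p),circ(p),"med",np.round(np.median(p,0),1),"z",p[:,2].min().round(1),p[:,2].max().round(1))
        else: print(n,c[0],len(p))
for n,u,v in (("top",157,201),("top",160,201),("scene",404,190),("scene",405,187),("scene",404,205)):
    print(n,u,v,np.load(n+".npz")["W"][v,u].round(1))
f=np.load("top.npz"); g=f["im"][160:245,110:215]; h=np.load("scene.npz")["im"][155:240,365:470]
save("pics/tubecrop.png",np.hstack([cv2.resize(x,None,fx=3.7,fy=3.7,interpolation=2) for x in(g,h)]))
E
```

```text
biscuit top 317 (array([ 519.3, -227.7]), 21.1) med [ 519.  -226.7   34.1] z 29.6 38.2
biscuit scene 289 (array([ 522.3, -231.3]), 22.3) med [ 523.2 -229.6   35.5] z 29.2 39.8
tampertop top 179 (array([555.2,   4.9]), 13.7) med [555.3   5.3 168.5] z 158.2 171.9
tampertop scene 131 (array([557.8,   1.8]), 13.3) med [562.9   0.7 167.7] z 157.0 172.0
saucer top 324 (array([558.4,   8.3]), 46.4) med [559.4   8.8  16.8] z 13.0 21.2
saucer scene 338 (array([559.4,   5. ]), 47.2) med [558.3   7.6  17.6] z 13.0 22.0
stand top 983 (array([553.8, 259.2]), 51.9) med [546.3 241.5  35.4] z 32.0 39.0
stand scene 879 (array([556.3, 255.8]), 52.6) med [572.2 241.8  36.1] z 32.0 39.0
rim top 277 (array([553.9, 259.7]), 29.5) med [555.5 268.8 138.2] z 132.2 143.0
rim scene 252 (array([554.6, 256.9]), 30.9) med [543.5 262.1 138.7] z 132.0 144.6
tubewall top 686 (array([553.9, 258.7]), 25.3) med [554.3 260.7 100.9] z 60.1 131.0
tubewall scene 811 (array([555.6, 256.6]), 26.7) med [560.4 254.2 103.8] z 60.0 131.0
jar top 720 (array([737.6, 104.4]), 30.0) med [736.6 104.   94.4] z 88.7 99.2
jar scene 810 (array([738.9, 101.8]), 30.5) med [740.5 101.3  95.3] z 88.0 100.0
full top 715 (array([ 723.8, -111.4]), 27.9) med [ 723.4 -110.8  145.3] z 138.3 150.4
full scene 794 (array([ 725.7, -113.6]), 28.3) med [ 727.9 -113.9  146.6] z 138.2 151.3
cork top 599 (array([391.6, 111.7]), 29.0) med [391.4 111.3  25.5] z 20.6 30.1
cork scene 444 (array([391.8, 106.9]), 31.2) med [394.6 107.5  26.5] z 20.1 32.0
top 157 201 [552.7 255.4  99.1]
top 160 201 [552.6 248.9 101.4]
scene 404 190 [578.5 239.1 144. ]
scene 405 187 [545.2 257.  101.1]
scene 404 205 [577.7 249.7  85.9]
```

View pics/tubecrop.png

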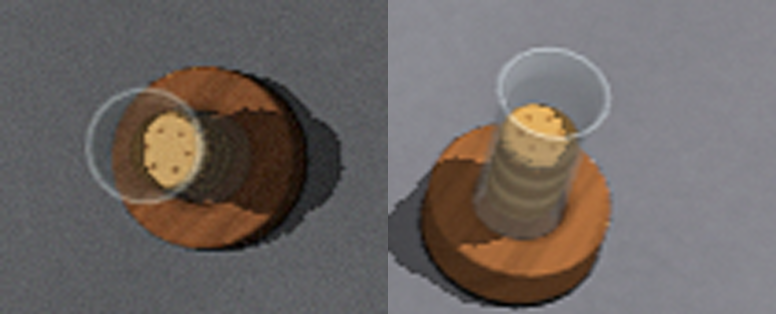

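The crop shows the clear rim centred over the stand, with the biscuit column hung up inside at about z = 101. All sizes and heights agree with the given ones, so I'm moving over the biscuit.

```bash
python3 -m jog '[[0.312,0.279,-0.1,0,1],[0.312,0.279,-0.1,0,1],[0.312,0.279,-0.1,0,1],[0.312,0.279,-0.1,0,1],[0.312,0.279,-0.1,0,1],[0.312,0.279,-0.1,0,1],[0.312,0.279,-0.1,0,1],[0.312,0.279,-0.1,0,1],[0.312,0.279,-0.1,0,1],[0.312,0.279,-0.1,0,1],[0.312,0.279,-0.1,0,1],[0.312,0.279,-0.1,0,1],[0.312,0.279,-0.1,0,1],[0.312,0.279,-0.1,0,1],[0.312,0.279,-0.1,0,1]]'
python3 - <<'E'
from h import *
s=manip.sense();print(s["eef_pos"],s["q"],s["orientation"].round(3) if hasattr(s["orientation"],'round') else s["orientation"])
a,A=cloud("scene");b,B=cloud("top");save("pics/ap.png",np.hstack([cv2.resize(x,None,fx=3,fy=3) for x in(a[120:270,100:230],b[150:300,330:460])]))
for n in ("scene","top"):
    m=camera_model(n);K,R,t=[np.array(m[k]) for k in("mtx","R","t")]
    for z in(199.2,):
        c=K@(R@(np.array(s["eef_pos"])-[0,0,z])+t);print(n,c[:2]/c[2])
E
```

```text
clock: 1.35
eef_pos: [519.7, -231.1, 305.1]
orientation: [[0.926, 0.378, 0.0], [0.378, -0.926, -0.0], [0.0, 0.0, -1.0]]
force: [0.2, 0.1, 0.3]
finger_gap: 94.3
grasp_force: 0.0
[ 519.66427458 -231.09831592  305.11208902] [-4.82826116e-01  4.39739441e-01  1.57333839e+00 -1.35919991e-04
  1.12800855e+00  7.00905750e-01] [[ 0.926  0.378  0.   ]
 [ 0.378 -0.926 -0.   ]
 [ 0.     0.    -1.   ]]
scene [160.99715555 202.90842859]
top [409.24819343 221.26264984]
```

View pics/ap.png

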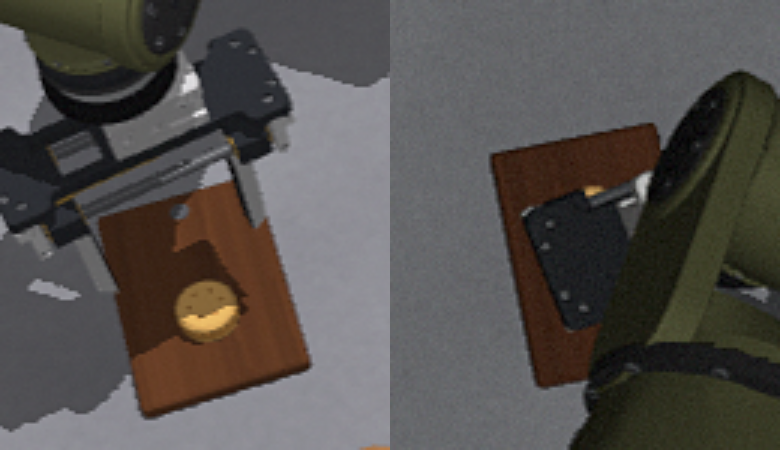

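The fingers straddle the biscuit: the tips at about (137,217) and (185,195) in the scene view match the projected midpoint. Descending to grip the biscuit's upper half.

```bash
python3 -m jog '[[0.001,0.001,-0.04,0,1],[0.001,0.001,-0.07,0,1],[0.001,0.001,-0.081,0,1],[0.001,0.001,-0.081,0,1],[0.001,0.001,-0.081,0,1],[0.001,0.001,-0.081,0,0.41],[0.001,0.001,-0.081,0,0.41],[0.001,0.001,-0.081,0,0.41],[0.001,0.001,-0.081,0,0.41],[0.001,0.001,-0.081,0,0.41],[0.001,0.001,-0.081,0,0.41],[0.001,0.001,-0.081,0,0.41]]'
```

```text
clock: 2.45
eef_pos: [521.5, -228.9, 223.7]
orientation: [[0.925, 0.379, 0.0], [0.379, -0.925, -0.0], [0.0, 0.0, -1.0]]
force: [-0.4, 0.0, 0.7]
finger_gap: 50.8
grasp_force: 0.0
```

Still closing.

```bash
python3 -m jog '[[0,0,0,0,0.41],[0,0,0,0,0.41],[0,0,0,0,0.41],[0,0,0,0,0.41],[0,0,0,0,0.41],[0,0,0,0,0.41]]'
```

```text
clock: 2.95
eef_pos: [521.5, -229.0, 223.7]
orientation: [[0.925, 0.379, -0.0], [0.379, -0.925, 0.0], [-0.0, -0.0, -1.0]]
force: [-0.0, 0.6, 0.6]
finger_gap: 41.0
grasp_force: 30.0
```

```bash
python3 -m jog '[[0,0,0.02,0,0.41],[0,0,0.05,0,0.41],[0,0,0.09,0,0.41],[0,0,0.13,0,0.41],[0,0,0.17,0,0.41],[0.002,0.03,0.18,0,0.41],[0.005,0.07,0.18,0,0.41],[0.008,0.11,0.18,0,0.41],[0.011,0.15,0.18,0,0.41],[0.014,0.19,0.18,0,0.41],[0.017,0.23,0.18,0,0.41],[0.02,0.27,0.18,0,0.41],[0.023,0.31,0.18,0,0.41],[0.026,0.35,0.18,0,0.41],[0.029,0.39,0.18,0,0.41],[0.032,0.43,0.18,0,0.41],[0.033,0.46,0.18,0,0.41],[0.033,0.48,0.18,0,0.41],[0.033,0.487,0.18,0,0.41],[0.033,0.487,0.18,0,0.41]]'
```

```text
clock: 4.62
eef_pos: [554.3, 259.1, 403.2]
orientation: [[0.925, 0.381, -0.001], [0.381, -0.925, -0.0], [-0.001, -0.0, -1.0]]
force: [0.9, -0.3, -0.3]
finger_gap: 40.8
grasp_force: 30.0
```

```bash
python3 -m jog '[[0,0,0,0,0.41],[0,0,0,0,0.41]]'
python3 - <<'E'
from h import *
s=manip.sense();print(np.round(s["q"],2))
a,A=cloud("scene");b,B=cloud("top");np.savez("hold",A=A,a=a,B=B,b=b)
m=camera_model("scene");K,R,t=[np.array(m[k]) for k in("mtx","R","t")]
c=K@(R@(np.array(s["eef_pos"])-[0,0,199])+t);u,v=(c[:2]/c[2]).astype(int);print(u,v)
save("pics/hold.png",np.hstack([cv2.resize(a[100:250,320:480],(480,450)),cv2.resize(b[130:280,90:190],(300,450))]))
E
```

```text
clock: 4.78
eef_pos: [554.7, 256.7, 403.7]
orientation: [[0.926, 0.378, -0.0], [0.378, -0.926, -0.0], [-0.0, 0.0, -1.0]]
force: [0.1, -0.5, -0.8]
finger_gap: 41.1
grasp_force: 30.0
[ 0.37  0.44  1.34 -0.    1.37  1.56]
416 160
```

View pics/hold.png

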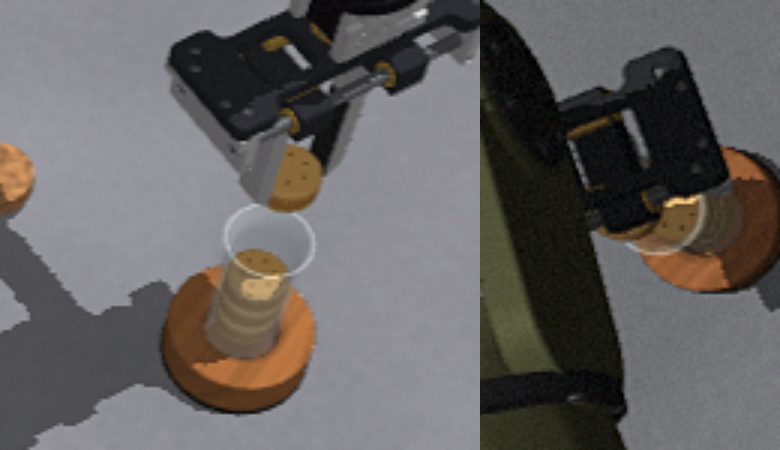

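The scene crop shows the biscuit held at full-image (417,160), above the rim at (410,180). I'll measure its held offset.

```bash
python3 - <<'E'
from h import *
f=np.load("hold.npz");a=f["a"].astype(int);A=f["A"]
sl=np.s_[145:175,402:432]
p=A[sl].reshape(-1,3);c=a[sl].reshape(-1,3)
m=(c[:,0]-c[:,2]>40)&(p[:,2]>180)
p=p[m];print(len(p),p.min(0),p.max(0))
t=p[p[:,2]>p[:,2].max()-6]
top=p[(p[:,2]>210)];print(len(top));A_=np.c_[top[:,:2],np.ones(len(top))];k=np.linalg.lstsq(A_,top[:,2],rcond=None)[0];print("plane",k,np.median(top,0))
from scipy.optimize import least_squares
# side points: distance 21 from axis
sd=p[p[:,2]<211]
r=least_squares(lambda c:np.hypot(sd[:,0]-c[0],sd[:,1]-c[1])-20.5,[554,258],loss="soft_l1");print(len(sd),r.x,r.cost)
E
```

```text
275 [536.09398388 238.03511362 195.75388341] [575.71079901 274.73453848 220.42606658]
227
plane [-3.60725257e-02  3.00905008e-02  2.27483790e+02] [559.52026554 259.12997516 215.22245348]
60 [553.00208    254.25310373] 40.730557767872256
```

Held level and centred within 2 mm. Lower until the tips are just above the rim, then release.

```bash
python3 -m jog '[[0.001,0.001,-0.03,0,0.41],[0.001,0.001,-0.05,0,0.41],[0.001,0.001,-0.061,0,0.41],[0.001,0.001,-0.061,0,0.41],[0.001,0.001,-0.061,0,0.41],[0.001,0.001,-0.061,0,0.41]]'
```

```text
clock: 5.38
eef_pos: [555.8, 258.9, 344.2]
orientation: [[0.926, 0.379, 0.002], [0.379, -0.926, 0.001], [0.002, 0.0, -1.0]]
force: [-0.3, -0.4, -0.1]
finger_gap: 41.3
grasp_force: 30.0
```

```bash
python3 -m jog '[[0,0,-0.001,0,0.41],[0,0,-0.001,0,0.41],[0,0,-0.001,0,0.6],[0,0,-0.001,0,0.7],[0,0,-0.001,0,0.9],[0,0,-0.001,0,1],[0,0,-0.001,0,1],[0,0,0.03,0,1],[0,0,0.07,0,1],[0,0,0.1,0,1],[0,-0.03,0.12,0,1],[0,-0.07,0.12,0,1],[0,-0.11,0.12,0,1],[0,-0.15,0.12,0,1],[0,-0.18,0.12,0,1],[0,-0.18,0.12,0,1]]'
python3 - <<'E'
from h import *
a,A=cloud("scene");b,B=cloud("top")
save("pics/drop.png",np.hstack([cv2.resize(a[130:260,240:460],(440,260)),cv2.resize(b[140:270,90:310],(440,260))])[:,:800])
print(manip.sense()["eef_pos"])
p=A[165:200,385:425].reshape(-1,3);c=a[165:200,385:425].reshape(-1,3).astype(int)
m=(c[:,0]-c[:,2]>70)&(np.hypot(p[:,0]-555.5,p[:,1]-257)<18);q=p[m];print(len(q),np.median(q,0),np.percentile(q[:,2],[5,95]))
E
```

```text
clock: 6.72
eef_pos: [555.4, 74.7, 463.0]
orientation: [[0.927, 0.375, 0.0], [0.375, -0.927, -0.001], [0.0, 0.001, -1.0]]
force: [-0.4, 0.2, -0.7]
finger_gap: 94.0
grasp_force: 0.0
[555.49498996  78.25285192 462.83652001]
190 [553.70706016 257.86571142 121.42009386] [118.52796454 124.20389159]
```

View pics/drop.png

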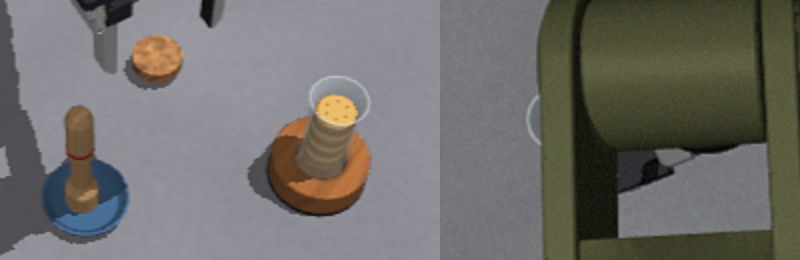

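The biscuit dropped level into the tube, with its top at z ≈ 121 (scene crop (337,108)). The tamper stands upright at crop (80,155). Going for the tamper.

```bash
python3 -m jog '[[0.001,-0.04,0,0,1],[0.001,-0.075,0,0,1],[0.001,-0.075,0,0,1],[0.001,-0.075,0,0,1],[0.001,-0.075,-0.04,0,1],[0.001,-0.075,-0.08,0,1],[0.001,-0.075,-0.115,0,1],[0.001,-0.075,-0.135,0,1],[0.001,-0.075,-0.146,0,1],[0.001,-0.075,-0.146,0,1],[0.001,-0.075,-0.146,0,0.3],[0.001,-0.075,-0.146,0,0.25],[0.001,-0.075,-0.146,0,0.25],[0.001,-0.075,-0.146,0,0.25],[0.001,-0.075,-0.146,0,0.25],[0.001,-0.075,-0.146,0,0.25],[0.001,-0.075,-0.146,0,0.25],[0.001,-0.075,-0.146,0,0.25],[0.001,-0.075,-0.146,0,0.25],[0.001,-0.075,-0.146,0,0.25]]'
python3 -m jog '[[0,0,0,0,0.2],[0,0,0,0,0.2],[0,0,0,0,0.2],[0,0,0,0,0.2],[0,0,0,0,0.2],[0,0,0,0,0.2],[0,0,0,0,0.2],[0,0,0,0,0.2],[0,0,0,0,0.2]]'
```

```text
clock: 8.48
eef_pos: [556.5, 4.0, 316.6]
orientation: [[0.925, 0.379, -0.0], [0.379, -0.925, 0.0], [-0.0, -0.0, -1.0]]
force: [0.2, -0.1, -0.4]
finger_gap: 30.9
grasp_force: 0.0
clock: 9.23
eef_pos: [556.5, 4.1, 316.6]
orientation: [[0.925, 0.379, -0.0], [0.379, -0.925, 0.0], [-0.0, -0.0, -1.0]]
force: [-0.0, 0.7, -0.3]
finger_gap: 27.3
grasp_force: 30.0
```

```bash
python3 -m jog '[[0,0,0.02,0,0.2],[0,0,0.05,0,0.2],[0,0,0.09,0,0.2],[0,0,0.13,0,0.2],[0,0,0.16,0,0.2],[0,0,0.165,0,0.2],[-0.001,0.03,0.165,0,0.2],[-0.001,0.06,0.165,0,0.2],[-0.001,0.1,0.165,0,0.2],[-0.001,0.14,0.165,0,0.2],[-0.001,0.18,0.165,0,0.2],[-0.001,0.21,0.165,0,0.2],[-0.001,0.235,0.165,0,0.2],[-0.001,0.25,0.165,0,0.2],[-0.001,0.254,0.165,0,0.2],[-0.001,0.254,0.165,0,0.2],[-0.001,0.254,0.165,0,0.2],[-0.001,0.254,0.165,0,0.2]]'
python3 - <<'E'
from h import *
s=manip.sense();print(s["eef_pos"],s["force"],s["finger_gap"])
a,A=cloud("scene");b,B=cloud("top");np.savez("tam",A=A,a=a,B=B,b=b)
save("pics/tam.png",np.hstack([cv2.resize(a[90:240,330:480],(400,400)),cv2.resize(b[130:280,80:230],(400,400))]))
P=A.reshape(-1,3)
from scipy.optimize import least_squares
for n,P in(("scene",A.reshape(-1,3)),("top",B.reshape(-1,3))):
  for z0,z1,r in((172,200,18),(205,245,11)):
    m=(P[:,2]>z0)&(P[:,2]<z1)&(np.hypot(P[:,0]-555,P[:,1]-258)<40);q=P[m]
    if len(q)<15: print(n,z0,len(q));continue
    f=least_squares(lambda c:np.hypot(q[:,0]-c[0],q[:,1]-c[1])-r,[555,258],loss="soft_l1");print(n,z0,len(q),f.x.round(1),np.abs(f.fun).mean().round(2),q[:,2].min().round(1))
E
```

```text
clock: 10.73
eef_pos: [555.8, 256.7, 481.7]
orientation: [[0.926, 0.378, 0.0], [0.378, -0.926, -0.0], [0.0, 0.0, -1.0]]
force: [-0.3, 0.6, -1.3]
finger_gap: 27.8
grasp_force: 30.0
[555.76134637 256.69794141 481.73458906] [-0.25176751  0.55722282 -1.3030961 ] 27.818638431181792
scene 172 170 [554.2 255.5] 0.77 172.2
scene 205 224 [554.7 255.3] 1.32 205.1
top 172 110 [554.7 258.8] 0.42 172.3
top 205 141 [554.2 258. ] 0.91 205.0
```

View pics/tam.png

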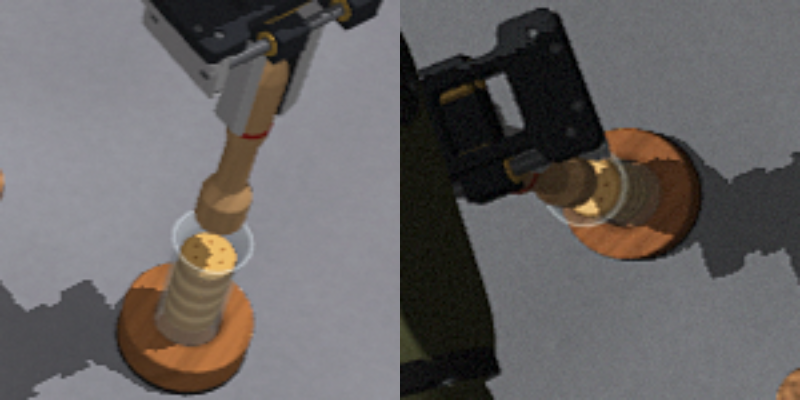

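The tamper hangs vertical over the mouth with its foot at about z = 171, roughly 1 mm off axis in y. Lowering to just above the biscuit.

```bash
python3 -m jog '[[0,0.001,-0.02,0,0.2],[0,0.001,-0.035,0,0.2],[0,0.001,-0.044,0,0.2],[0,0.001,-0.044,0,0.2],[0,0.001,-0.044,0,0.2]]'
```

```text
clock: 11.25
eef_pos: [555.6, 258.7, 438.0]
orientation: [[0.926, 0.379, -0.0], [0.379, -0.926, -0.0], [-0.0, -0.0, -1.0]]
force: [-0.3, -0.3, -0.4]
finger_gap: 27.4
grasp_force: 30.0
```

```bash
python3 -m jog '[[0,0,-0.002,0,0.2],[0,0,-0.004,0,0.2],[0,0,-0.006,0,0.2],[0,0,-0.008,0,0.2],[0,0,-0.008,0,0.2],[0,0,-0.008,0,0.2]]'
```

```text
clock: 11.75
eef_pos: [555.5, 259.1, 429.8]
orientation: [[0.925, 0.379, 0.0], [0.379, -0.925, 0.0], [0.0, 0.0, -1.0]]
force: [0.0, 0.8, 0.5]
finger_gap: 27.6
grasp_force: 30.0
```

```bash
python3 -m jog '[[0,-0.001,-0.001,0,0.2],[0,-0.001,-0.002,0,0.2],[0,-0.001,-0.003,0,0.2],[0,-0.001,-0.004,0,0.2],[0,-0.001,-0.005,0,0.2],[0,-0.001,-0.006,0,0.2]]'
```

```text
clock: 12.25
eef_pos: [555.5, 258.1, 423.6]
orientation: [[0.925, 0.379, 0.0], [0.379, -0.925, 0.0], [0.0, -0.0, -1.0]]
force: [0.9, 2.7, 4.0]
finger_gap: 27.8
grasp_force: 30.0
```

```bash
python3 -m jog '[[0,0,-0.001,0,0.2],[0,0,-0.002,0,0.2],[0,0,-0.003,0,0.2],[0,0,-0.004,0,0.2],[0,0,-0.005,0,0.2],[0,0,-0.006,0,0.2]]'
```

```text
clock: 12.75
eef_pos: [555.5, 258.1, 417.6]
orientation: [[0.925, 0.379, 0.0], [0.379, -0.925, 0.0], [0.0, 0.0, -1.0]]
force: [1.4, 2.5, 3.4]
finger_gap: 27.5
grasp_force: 30.0
```

Contact, sliding at about 4–5 N. Now smaller steps, easing y back 1 mm.

```bash
python3 -m jog '[[0,0.001,-0.0005,0,0.2],[0,0.001,-0.001,0,0.2],[0,0.001,-0.001,0,0.2]]'
```

```text
clock: 13.0
eef_pos: [555.6, 258.9, 416.4]
orientation: [[0.925, 0.379, -0.0], [0.379, -0.925, -0.001], [-0.001, 0.001, -1.0]]
force: [2.1, -0.8, 2.7]
finger_gap: 28.1
grasp_force: 30.0
```

```bash
python3 -m jog '[[0,0,-0.0005,0,0.2],[0,0,-0.001,0,0.2],[0,0,-0.001,0,0.2]]'
```

```text
clock: 13.25
eef_pos: [555.5, 258.9, 415.5]
orientation: [[0.925, 0.379, -0.0], [0.379, -0.925, -0.001], [-0.0, 0.0, -1.0]]
force: [-0.0, -2.1, 2.3]
finger_gap: 27.6
grasp_force: 30.0
```

```bash
python3 -m jog '[[0,0,-0.0005,0,0.2],[0,0,-0.001,0,0.2],[0,0,-0.001,0,0.2]]'
```

```text
clock: 13.5
eef_pos: [555.5, 259.0, 414.5]
orientation: [[0.925, 0.379, -0.0], [0.379, -0.925, -0.0], [-0.0, 0.0, -1.0]]
force: [1.3, -1.6, 2.4]
finger_gap: 27.7
grasp_force: 30.0
```

```bash
python3 -m jog '[[0,0,-0.0005,0,0.2],[0,0,-0.001,0,0.2],[0,0,-0.001,0,0.2]]'
```

```text
clock: 13.75
eef_pos: [555.5, 259.1, 413.5]
orientation: [[0.925, 0.379, -0.0], [0.379, -0.925, -0.0], [-0.0, 0.0, -1.0]]
force: [0.7, -1.7, 3.0]
finger_gap: 27.5
grasp_force: 30.0
```

```bash
python3 -m jog '[[0,0,-0.0005,0,0.2],[0,0,-0.001,0,0.2],[0,0,-0.001,0,0.2]]'
```

```text
clock: 14.0
eef_pos: [555.5, 259.1, 412.5]
orientation: [[0.925, 0.379, -0.0], [0.379, -0.925, -0.0], [-0.0, -0.0, -1.0]]
force: [0.6, -1.5, 1.8]
finger_gap: 27.9
grasp_force: 30.0
```

```bash
python3 -m jog '[[0,0,-0.0005,0,0.2],[0,0,-0.001,0,0.2],[0,0,-0.001,0,0.2]]'
```

```text
clock: 14.25
eef_pos: [555.5, 259.1, 411.5]
orientation: [[0.925, 0.379, -0.0], [0.379, -0.925, 0.0], [-0.0, -0.0, -1.0]]
force: [0.2, -1.8, 3.3]
finger_gap: 27.4
grasp_force: 30.0
```

```bash
python3 -m jog '[[0,0,-0.0005,0,0.2],[0,0,-0.001,0,0.2],[0,0,-0.001,0,0.2]]'
```

```text
clock: 14.5
eef_pos: [555.5, 259.1, 410.6]
orientation: [[0.925, 0.379, -0.0], [0.379, -0.925, 0.0], [-0.0, -0.0, -1.0]]
force: [0.7, -3.0, 3.9]
finger_gap: 27.6
grasp_force: 30.0
```

```bash
python3 -m jog '[[0,-0.0005,-0.0005,0,0.2],[0,-0.0005,-0.001,0,0.2],[0,-0.0005,-0.001,0,0.2]]'
```

```text
clock: 14.75
eef_pos: [555.4, 258.7, 410.5]
orientation: [[0.925, 0.379, 0.001], [0.379, -0.925, 0.001], [0.001, -0.0, -1.0]]
force: [-0.6, -1.5, 10.4]
finger_gap: 27.5
grasp_force: 30.0
```

The column has stopped dead: the face is at about 80.5 mm, in range, and force rises about 8 N/mm. Press on to 15–20 N.

```bash
python3 -m jog '[[0,0,-0.0003,0,0.2],[0,0,-0.0006,0,0.2],[0,0,-0.0006,0,0.2]]'
```

```text
clock: 15.0
eef_pos: [555.4, 258.7, 410.5]
orientation: [[0.925, 0.379, 0.002], [0.379, -0.925, 0.001], [0.002, -0.0, -1.0]]
force: [-1.0, -1.3, 13.9]
finger_gap: 27.5
grasp_force: 30.0
```

```bash
python3 -m jog '[[0,0,-0.0003,0,0.2],[0,0,-0.0005,0,0.2],[0,0,-0.0005,0,0.2],[0,0,-0.0005,0,0.2],[0,0,-0.0005,0,0.2],[0,0,-0.0005,0,0.2]]'
```

```text
clock: 15.5
eef_pos: [555.3, 258.7, 410.5]
orientation: [[0.925, 0.379, 0.002], [0.379, -0.925, 0.002], [0.003, -0.0, -1.0]]
force: [-1.4, -2.2, 16.7]
finger_gap: 27.7
grasp_force: 30.0
```

Now 16.7 N, with no movement. Hold it for a further 0.8 s.

```bash
python3 -m jog '[[0,0,0,0,0.2],[0,0,0,0,0.2],[0,0,0,0,0.2],[0,0,0,0,0.2],[0,0,0,0,0.2],[0,0,0,0,0.2],[0,0,0,0,0.2],[0,0,0,0,0.2],[0,0,0,0,0.2],[0,0,0,0,0.2]]'
```

```text
clock: 16.33
eef_pos: [555.3, 258.7, 410.5]
orientation: [[0.925, 0.379, 0.002], [0.379, -0.925, 0.002], [0.003, -0.0, -1.0]]
force: [-2.4, -2.0, 17.3]
finger_gap: 27.5
grasp_force: 30.0
```

```bash
python3 -m jog '[[0,0,0.005,0,0.2],[0,0,0.02,0,0.2],[0,0,0.045,0,0.2],[0,0,0.07,0,0.2],[0,0,0.075,0,0.2],[0,-0.02,0.075,0,0.2],[0.001,-0.05,0.075,0,0.2],[0.001,-0.09,0.075,0,0.2],[0.001,-0.13,0.075,0,0.2],[0.001,-0.17,0.075,0,0.2],[0.002,-0.2,0.075,0,0.2],[0.002,-0.225,0.075,0,0.2],[0.002,-0.242,0.075,0,0.2],[0.002,-0.25,0.075,0,0.2],[0.002,-0.252,0.075,0,0.2],[0.002,-0.252,0.075,0,0.2],[0.002,-0.252,0.075,0,0.2],[0.002,-0.252,0.075,0,0.2]]'
python3 - <<'E'
from h import *
a,A=cloud("scene");b,B=cloud("top")
save("pics/back.png",np.hstack([cv2.resize(a[90:260,210:460],(500,340)),cv2.resize(b[130:280,200:340],(300,340))]))
print(manip.sense()["eef_pos"])
from scipy.optimize import least_squares
P=A.reshape(-1,3)
for z0,z1,r in((174,202,18),(207,245,11)):
    q=P[(P[:,2]>z0)&(P[:,2]<z1)&(np.hypot(P[:,0]-557,P[:,1]-6)<35)]
    f=least_squares(lambda c:np.hypot(q[:,0]-c[0],q[:,1]-c[1])-r,[557,6],loss="soft_l1");print(z0,len(q),f.x.round(1),q[:,2].min())
q=P[(P[:,2]>150)&(P[:,2]<185)&(np.hypot(P[:,0]-557,P[:,1]-6)<30)];print(np.percentile(q[:,2],[0,2,5]))
q=P[(np.hypot(P[:,0]-555.5,P[:,1]-257)<15)&(P[:,2]>80)];print("coltop",np.percentile(q[:,2],[5,25,50,75]))
E
```

```text
clock: 17.83
eef_pos: [557.5, 7.6, 483.3]
orientation: [[0.925, 0.38, -0.0], [0.38, -0.925, 0.0], [-0.0, -0.0, -1.0]]
force: [0.0, 0.3, -1.7]
finger_gap: 27.6
grasp_force: 30.0
[557.50678532   7.4043137  483.45233891]
174 167 [555.9   6.5] 175.1610603136665
207 196 [556.7   6.3] 207.09879742646135
[172.57434021 173.92822506 175.78678282]
coltop [ 98.23078126  99.94684672 100.90309553 102.26724573]
```

View pics/back.png

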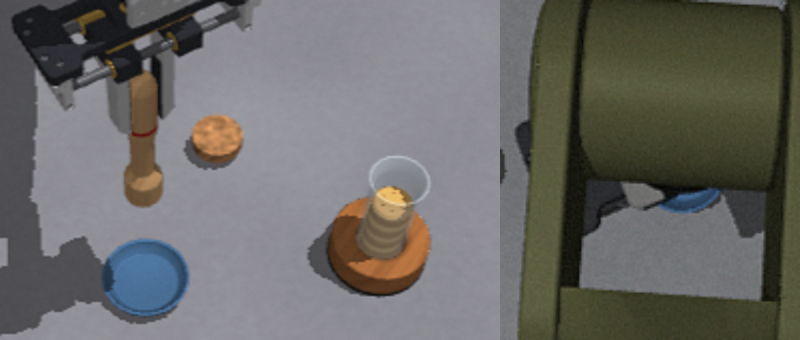

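The tamper hangs vertical and the saucer below is empty. The column top sits at z ≈ 101, packed and undisturbed. Lowering onto the saucer.

```bash
python3 -m jog '[[0.002,-0.001,-0.03,0,0.2],[0.002,-0.001,-0.07,0,0.2],[0.002,-0.001,-0.11,0,0.2],[0.002,-0.001,-0.14,0,0.2],[0.002,-0.001,-0.155,0,0.2],[0.002,-0.001,-0.162,0,0.2],[0.002,-0.001,-0.163,0,0.2],[0.002,-0.001,-0.164,0,0.2],[0.002,-0.001,-0.165,0,0.2],[0.002,-0.001,-0.165,0,0.2]]'
```

```text
clock: 18.77
eef_pos: [559.6, 5.6, 319.7]
orientation: [[0.925, 0.379, 0.002], [0.379, -0.925, -0.0], [0.002, 0.001, -1.0]]
force: [0.7, 0.5, -0.2]
finger_gap: 28.0
grasp_force: 30.0
```

```bash
python3 -m jog '[[0,0,-0.0005,0,0.2],[0,0,-0.001,0,0.2],[0,0,-0.001,0,0.2]]'
```

```text
clock: 19.02
eef_pos: [559.5, 5.5, 317.8]
orientation: [[0.925, 0.379, 0.001], [0.379, -0.925, -0.0], [0.0, 0.0, -1.0]]
force: [0.2, -0.3, -0.9]
finger_gap: 27.6
grasp_force: 30.0
```

```bash
python3 -m jog '[[0,0,-0.0005,0,0.2],[0,0,-0.001,0,0.2],[0,0,-0.0015,0,0.2],[0,0,-0.0015,0,0.2],[0,0,-0.0015,0,0.2]]'
```

```text
clock: 19.43
eef_pos: [559.6, 5.6, 316.5]
orientation: [[0.925, 0.379, 0.001], [0.379, -0.925, -0.0], [0.001, 0.0, -1.0]]
force: [-1.1, -1.2, 5.4]
finger_gap: 27.9
grasp_force: 30.0
```

Foot down. Ease the load, open, let it settle, then rise clear.

```bash
python3 -m jog '[[0,0,0.0005,0,0.2],[0,0,0.0005,0,0.2],[0,0,0.0005,0,0.33],[0,0,0.0005,0,0.36],[0,0,0.0005,0,0.5],[0,0,0.0005,0,0.7],[0,0,0.0005,0,0.9],[0,0,0.0005,0,1],[0,0,0.0005,0,1],[0,0,0.0005,0,1],[0,0,0.0005,0,1],[0,0,0.03,0,1],[0,0,0.07,0,1],[0,0,0.1,0,1],[0,0,0.13,0,1],[-0.03,-0.03,0.13,0,1],[-0.06,-0.06,0.13,0,1],[-0.09,-0.09,0.13,0,1],[-0.1,-0.12,0.13,0,1],[-0.1,-0.14,0.13,0,1]]'
python3 -m jog '[[0,-0.04,0,0,1],[0,-0.08,0,0,1],[0,-0.08,0,0,1],[0,-0.08,0,0,1]]'
python3 - <<'E'
from h import *
a,A=cloud("scene");b,B=cloud("top")
save("pics/end.png",np.hstack([cv2.resize(a[90:330,200:440],(400,400)),cv2.resize(b[80:300,120:340],(400,400))]))
P=A.reshape(-1,3);q=P[(P[:,2]>157)&(P[:,2]<175)&(np.hypot(P[:,0]-559,P[:,1]-6)<35)];print(len(q),cv2.minEnclosingCircle(q[:,:2].astype(np.float32)),q[:,2].max())
E
```

```text
clock: 21.1
eef_pos: [457.3, -136.3, 446.8]
orientation: [[0.926, 0.378, 0.001], [0.378, -0.926, -0.001], [0.001, 0.001, -1.0]]
force: [0.6, 0.7, -0.5]
finger_gap: 93.9
grasp_force: 0.0
clock: 21.43
eef_pos: [459.2, -215.9, 445.7]
orientation: [[0.926, 0.376, -0.001], [0.376, -0.926, 0.0], [-0.0, -0.0, -1.0]]
force: [-0.4, 1.1, 0.2]
finger_gap: 94.1
grasp_force: 0.0
162 ((560.813720703125, 5.4522705078125), 14.578429222106934) 174.96021556139917
```

View pics/end.png

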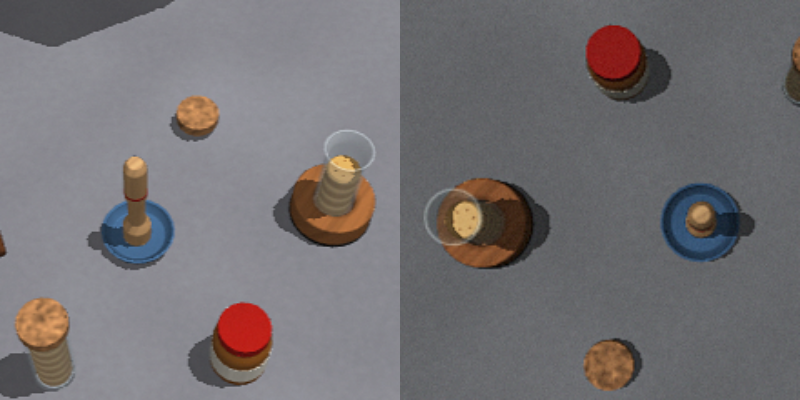

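The tamper stands upright in the saucer (crop (135,200)), the column is down in the tube, and the jar, cork lid and full tube are where they were. Handing in.

```bash
python3 -c "
from cell import job
print(job.hand_in())"
```

```text
the job is handed in; nothing more can be done
None
```

The biscuit is in the tube and the column was pressed against the bottom at about 17 N, under the 30 N cracking limit; the tamper is back upright on its saucer, the full tube, jam jar and cork lid were left alone, and the job was handed in at about 21.5 s (no verdict returned).

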